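Lay a repair kit over into the next rack in reverse order

TASK

The repair kit in the rack with the cork pads goes to the bench opposite, where it is looked at from the other side: move its four things (flux tin, solder spool, USB stick, driver bit) into the empty rack without pads, in reverse order. As seen from the robot, what lies leftmost in the padded rack goes into the rightmost compartment of the empty rack, the second from the left into the second from the right, and so on. Each thing ends in the middle of its own compartment, resting flat on the compartment's floor, the tin and the spool upright and the same way up as before.

Things in the scene. Friction and masses are not known exactly. Their poses are not given: they have to be found in the camera images.
- tin_center (a point): centre (half-way up) of the round flux tin, 47 mm across and 20 mm high, standing upright, z up; grasp across its diameter. At the start it lies on its cork pad in any one of the four compartments of the padded rack.
- spool_center (a point): centre (half-way up) of the solder spool, 38 mm high, standing upright, z up: two black round flanges (the lower 55 mm across and 5 mm thick, the upper 54 mm across and 6 mm thick) with a waist 34 mm across between them; grasp across the upper flange, whose middle is 16 mm above this point, or across the waist. At the start it lies on its cork pad in any one of the four compartments of the padded rack.
- stick_center (a point): centre (half-way up) of the blue USB stick, 18 x 54 x 9 mm (x, y, z), lying flat with its long side along its own y axis, within about 15 degrees of the direction of the row; grasp across its 18 mm. At the start it lies on its cork pad in any one of the four compartments of the padded rack.
- bit_center (a point): centre (half-way up) of the small pale driver bit, 8 x 40 x 9 mm (x, y, z), lying with its long side along its own y axis, within about 15 degrees of the direction of the row; grasp across its 8 mm. At the start it lies on its cork pad in any one of the four compartments of the padded rack.
- full_rack: Grey metal rack, fixed, 80 (x) by 308 mm (y), with a cork pad and a thing in each of four compartments in a row along its y axis. Origin: centre of its underside, on the worktop; z up, +y to the robot's left, turned by under 10 degrees. Compartment centres at x = 0 and y = +111 (leftmost), +37, -37, -111 mm, floor 8 mm above the worktop. Either rack may be the nearer to the robot.
- empty_rack: The empty rack, fixed, without pads, where the things shall go. Build, origin, axes and compartment centres as the padded rack's; bare floor 8 mm above the worktop. Compartments are 72 mm wide, parted by dividers 2 mm thick that rise 4 mm above the floor; the end cheeks are 6 mm thick, 18 mm high over the worktop; front and back are open. A loose screwdriver lies between the racks.
- tin_pad: the cork pad 58 mm round, 3 mm thick, fixed in one compartment of the padded rack, on which the flux tin lies at the start; it stays there. Origin at the centre of its underside (8 mm above the worktop).
- spool_pad: the cork pad 68 mm round, 3 mm thick, fixed in one compartment of the padded rack, on which the solder spool lies at the start; it stays there. Origin at the centre of its underside (8 mm above the worktop).
- stick_pad: the cork pad 36 x 66 mm, 3 mm thick, fixed in one compartment of the padded rack, on which the USB stick lies at the start; it stays there. Origin at the centre of its underside (8 mm above the worktop).
- bit_pad: the cork pad 22 x 54 mm, 3 mm thick, fixed in one compartment of the padded rack, on which the driver bit lies at the start; it stays there. Origin at the centre of its underside (8 mm above the worktop). (Apart from that: an upright board rises 0.72 m at the worktop's right edge (y = -0.09 m, from x = 0.65 m to the back wall): keep the arm clear of it.)
Things that resemble listed ones, but are neither listed nor needed, are in the scene too. What is shaped like the part that bears stick_center but yellow is not meant.

How it is judged:
By the outcome, as a careful person would: the job done as asked, in the order asked, and still so for the second after the job is handed in, with the robot touching nothing.
It also fails if it takes over 96 s, if anything falls off the work surface, if the arm or the gripper's body presses on something with over 40 N, if the wrist force passes 120 N, or if a joint passes its speed limit or range.

ROBOT

A 7-joint arm with a two-finger parallel gripper is mounted at the origin on a cart in front of the work surface, level with it; the furniture and walls round the work are solid. World frame = base frame: x ahead of the robot, y to its left, z up, the work surface at z = 0. Lengths are in m, angles in rad, forces in N, time in s.
With the tool pointing down it reaches from about 0.4 to 0.875 m from the base axis. Payload 4.4 kg.
Tool frame: the origin (TCP) lies midway between the tips of the shut fingers; the grasp point (between the pads) lies 19 mm behind it; z points along the fingers, y is the line along which they close (so a half turn about z gives the same grasp; the last joint's range is limited). The gripper opens to 85 mm and grips with 20 to 120 N. Pads are 22 mm wide; open, the fingers measure 114 mm over their backs; the gripper's body (76 mm by 85 mm) begins 54 mm behind the grasp point. The pads swing forward as they close: fully open they stand 13 mm farther back than shut.
Start: joints at [-1.175, 0.628, 0.038, 1.517, -0.027, 0.996, -0.02], TCP at [0.29, 0.582, 0.231] pointing down, gripper open.
Joint ranges: [-3.06, 3.06], [-0.37, 2.12], [-1.25, 1.32], [0.18, 2.47], [-1.1, 4.24], [0.23, 1.98], [-2.94, 2.94]. Speed limits (rad/s): [2.57, 2.57, 3.14, 3.14, 3.14, 3.14, 3.14].

INTERFACE

Orientations are given as a unit quaternion [w, x, y, z].
In Python, from cell import status, vision, order gives the robot as it stands. The module is installed in compiled form; this text tells all that it offers.
- The arm moves only by the tool step_arm, never from a script. Its argument "commands" is a list of rows, each an object with "delta_pos": the shift along the tool's x, y, z in mm, a list of three; "delta_rot": the turn, a rotation vector about the tool's x, y, z in degrees, a list of three; "fingers": the gripper command: -1 is shut, 1 is fully open, values between are in proportion. A call has 1 to 10 rows; each row is the pose to reach, as a shift and turn from the pose commanded when the call began, along the tool's axes at that moment; what a row does not reach only later rows make up. A row lasts 1/12 s, in which the tool goes at most 41.7 mm and 7.16 degrees, less where a joint would pass 70% of its speed; a pose out of reach is approached as far as the arm can. A call with a gripper value outside its range is refused whole. The fingers move at their own pace and stop on an object; "squeeze" is the grip in N (left out, the last holds). Time passes only in rows, so rows that repeat a pose let the fingers close. It gives the time, the measured TCP pose, the force, the opening and the grip force at its end, in the units of the state.
- status.observe(): the state, without advancing time (a new reading comes with each control period).
- vision.get_image(name): name is "side" or "top" or "wrist"; returns a dict with "color" (384x512x3 uint8, red, green, blue), "fx", "fy", "cx", "cy" (pixels), "dist_coeffs" ([k1, k2, p1, p2, k3] as OpenCV has them; the pictures are not rectified), "pose" (4x4, takes a point from camera to world coordinates). Camera axes: x right, y up, looking along -z (the intrinsics and any distortion apply to the point x, -y, -z); pixel columns grow to the right and rows downward; lengths in m; the calibration is good to about 2 mm. A picture is of the moment at which its call begins. There is no depth.
- order.hand_in(): hands the job in; it is judged then, once.
The state is a dict: "clock": time; "joint_positions": joint angles; "joint_vel": joint speeds; "joint_torque": joint torques, N m; "ee_pos": TCP position; "orientation": TCP orientation; "wrist_force": force on the tool from outside, world axes, zero at the start; "ft_torque": the same for the moment, N m; "finger_gap": finger opening in m; "gripper_force": force on a finger pad.
Only numpy, scipy, OpenCV 4.12 (cv2) and the standard library are available. Lean on these libraries where they do the work, as an engineer would, in place of code of your own. Each camera call takes 0.05 s, during which the arm holds its last target. There are 200 camera calls.

## Working session

There is one attempt and no reset: what is moved stays moved. The work goes in short steps, Python scripts to look and compute and a tool call to move; the robot and the scene stay as the last step left them, time stands still between calls to the robot, and variables do not carry over. Pictures are saved under pics/ and viewed, at most 14 in all, crops included, and the job is handed in when it is done.

Besides the shell and the picture viewer there is one more tool, called after ">>>" as name(argument=value, ...), one argument or row to a line, values as JSON. step_arm: Moves the arm, as the interface text tells. Its arguments: {"type":"object","properties":{"commands":{"type":"array"},"squeeze":{"type":"number"}},"required":["commands"]}

```bash
mkdir -p pics; cat > h.py <<'E'
import numpy as np, cv2, pickle, json
from cell import status, vision, order
def grab(n,tag):
    im=vision.get_image(n); pickle.dump(im,open(f'pics/{tag}.pkl','wb'))
    cv2.imwrite(f'pics/{tag}.png',im['color'][:,:,::-1]); return im
def load(tag): return pickle.load(open(f'pics/{tag}.pkl','rb'))
def K(im): return np.array([[im['fx'],0,im['cx']],[0,im['fy'],im['cy']],[0,0,1.]])
def p2w(im,uv,z):
    uv=np.array(uv,float).reshape(-1,1,2)
    n=cv2.undistortPoints(uv,K(im),np.array(im['dist_coeffs'],float)).reshape(-1,2)
    T=np.array(im['pose']); d=np.c_[n[:,0],-n[:,1],-np.ones(len(n))]@T[:3,:3].T
    o=T[:3,3]; return o+d*((z-o[2])/d[:,2])[:,None]
def w2p(im,P):
    T=np.array(im['pose']); P=np.atleast_2d(P); c=(P-T[:3,3])@T[:3,:3]
    c=c*[1,-1,-1]
    return cv2.projectPoints(c,np.zeros(3),np.zeros(3),K(im),np.array(im['dist_coeffs'],float))[0].reshape(-1,2)
E
python3 - <<'E'
from h import *
for n in ['top','side','wrist']:
    im=grab(n,n+'0'); print(n,np.round(im['pose'],3).tolist(),im['fx'],im['dist_coeffs'])
    cv2.imwrite(f'pics/{n}0b.png',cv2.resize(im['color'][:,:,::-1],(800,600),interpolation=cv2.INTER_CUBIC))
s=status.observe(); print(s)
E
```

```text
top [[0.003, 0.994, -0.111, 0.439], [-1.0, 0.004, 0.005, 0.2], [0.006, 0.111, 0.994, 0.973], [0.0, 0.0, 0.0, 1.0]] 492.4558358757391 [-0.18573309  0.          0.          0.          0.        ]
side [[0.874, 0.24, -0.423, 0.141], [-0.487, 0.421, -0.765, -0.444], [-0.006, 0.875, 0.485, 0.454], [0.0, 0.0, 0.0, 1.0]] 449.93308104996396 [-0.07504824  0.          0.          0.          0.        ]
wrist [[0.445, -0.863, -0.238, 0.23], [0.895, 0.429, 0.12, 0.61], [-0.002, -0.266, 0.964, 0.373], [0.0, 0.0, 0.0, 1.0]] 318.35235628253935 [-0.05024836  0.          0.          0.          0.        ]
{'clock': 0.15, 'joint_positions': array([-1.17477294,  0.6291344 ,  0.03843025,  1.51815993, -0.02701094,
        0.99629068, -0.01999432]), 'joint_vel': array([ 5.14582360e-04, -3.62352208e-03, -1.08975138e-03, -4.12669227e-03,
        1.79800095e-03, -2.96199861e-06,  5.36016073e-04]), 'joint_torque': array([ 1.93271124e-03, -5.63803053e+01,  1.22762114e+00, -1.93653971e+01,
        1.10227091e-02,  7.29396226e-03,  7.61399093e-06]), 'ee_pos': array([0.28937064, 0.58149368, 0.2305926 ]), 'orientation': array([-1.74773659e-04,  2.28858280e-01,  9.73459472e-01, -7.16754444e-04]), 'wrist_force': array([ 0.33073961, -0.28228901,  0.35383898]), 'ft_torque': array([-0.00234752,  0.01424195, -0.03845878]), 'gripper_force': 0.0, 'finger_gap': 0.08560944078655701}
```

View pics/top0b.png

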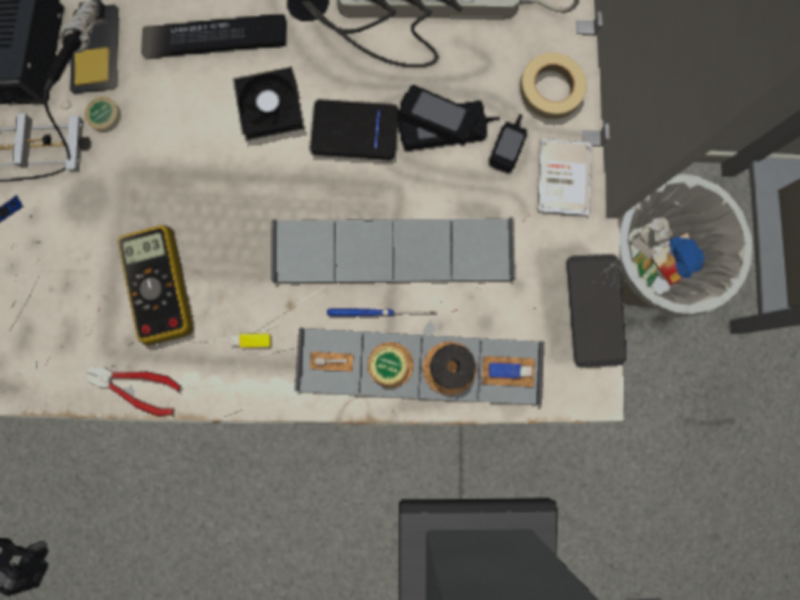

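View pics/side0b.png

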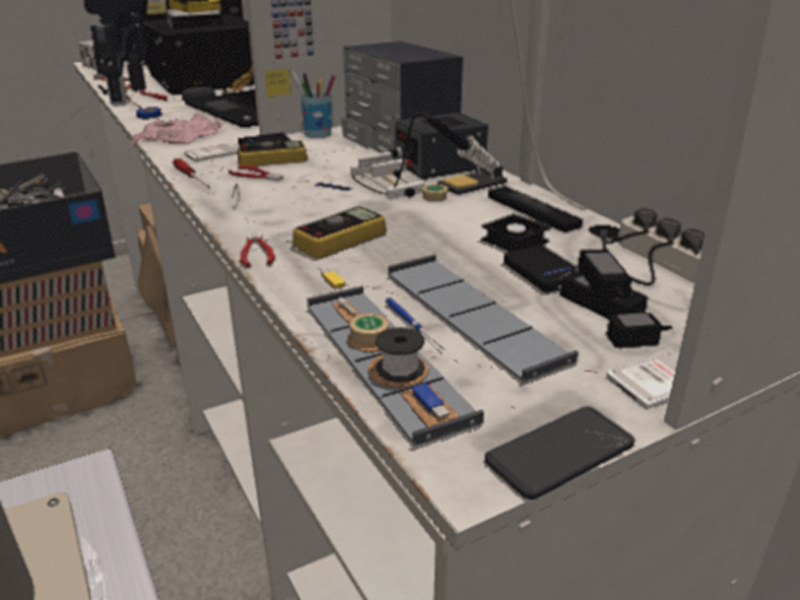

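Candidates (800×600 top picture): the tin is at (389,366), with a look-alike at (101,113). The stick is the blue one at (509,371); there is a yellow one at (254,341) and a blue scrap at (8,208). The spool is at (450,368), with a tape ring at (553,85). The bit is at (330,362), with the screwdriver at (360,312). I choose the four things lying on cork in the near rack, and check that in a close crop.

```bash
python3 - <<'E'
from h import *
im=load('top0'); c=im['color'][130:265,168:358,::-1]
cv2.imwrite('pics/topcrop.png',cv2.resize(c,None,fx=4,fy=4,interpolation=cv2.INTER_CUBIC))
E
```

```text
(no output)
```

View pics/topcrop.png

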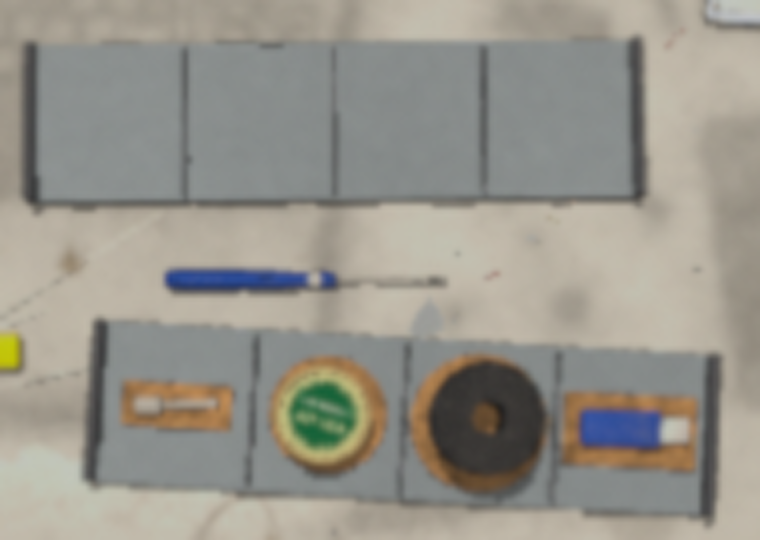

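```bash
python3 - <<'E'
from h import *
im=load('top0')
def w(uv,z): return p2w(im,[( (u+.5)/4-.5+168,(v+.5)/4-.5+130) for u,v in uv],z)
for nm,pts in dict(empty=[(185,123),(334.5,122.5),(484,122)],full=[(252.5,411),(404.5,420),(556,428)]).items():
    P=w(pts,.011); c=P.mean(0); d=P[0]-P[2]; a=np.arctan2(-d[0],d[1]); print(nm,c,'yaw deg',np.degrees(a),np.linalg.norm(d))
    R=np.array([[np.cos(a),-np.sin(a)],[np.sin(a),np.cos(a)]])
    for y in (.111,.037,-.037,-.111): print('  ',np.round(c[:2]+R@[0,y],4))
for n,p,z in [('bit',[(175.5,405),(147,406),(205,404)],.018),('tin',[(322,416)],.031),('spool',[(487.5,419)],.049),('stick',[(634,428),(595,428),(675,430)],.020)]: print(n,np.round(w(p,z),4).tolist())
E
```

```text
empty [0.60521164 0.19732978 0.011     ] yaw deg 0.4182357583397485 0.14811469442789574
   [0.6044 0.3083]
   [0.6049 0.2343]
   [0.6055 0.1603]
   [0.606  0.0863]
full [0.45864971 0.16277427 0.011     ] yaw deg -3.0880372584721285 0.14833371761714365
   [0.4646 0.2736]
   [0.4606 0.1997]
   [0.4567 0.1258]
   [0.4527 0.0519]
bit [[0.4652, 0.2739, 0.018], [0.4647, 0.2877, 0.018], [0.4658, 0.2596, 0.018]]
tin [[0.46, 0.2029, 0.031]]
spool [[0.4583, 0.1253, 0.049]]
stick [[0.4545, 0.0517, 0.02], [0.4545, 0.0708, 0.02], [0.4535, 0.0316, 0.02]]
```

View pics/wrist0.png

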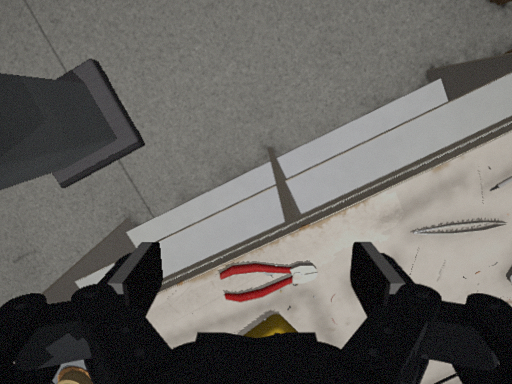

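The crop shows the near (padded) rack from left to right: bit (176,405), tin (322,416), spool (487,419), blue stick (634,428), each on cork. The far rack is empty. The wrist view shows only pliers and the bench edge, with the image's x along the closing axis. In the empty rack, left to right, the order will be stick, spool, tin, bit.

I go above the bit with the closing axis along world x.

>>> step_arm(
  commands=[
    {"delta_pos": [-294,-196,80],"delta_rot": [0,0,63.5],"fingers": -0.3},
    {"delta_pos": [-294,-196,80],"delta_rot": [0,0,63.5],"fingers": -0.3},
    {"delta_pos": [-294,-196,80],"delta_rot": [0,0,63.5],"fingers": -0.3},
    {"delta_pos": [-294,-196,80],"delta_rot": [0,0,63.5],"fingers": -0.3},
    {"delta_pos": [-294,-196,80],"delta_rot": [0,0,63.5],"fingers": -0.3},
    {"delta_pos": [-294,-196,80],"delta_rot": [0,0,63.5],"fingers": -0.3},
    {"delta_pos": [-294,-196,80],"delta_rot": [0,0,63.5],"fingers": -0.3},
    {"delta_pos": [-294,-196,80],"delta_rot": [0,0,63.5],"fingers": -0.3},
    {"delta_pos": [-294,-196,80],"delta_rot": [0,0,63.5],"fingers": -0.3},
    {"delta_pos": [-294,-196,80],"delta_rot": [0,0,63.5],"fingers": -0.3},
  ],
  squeeze=30,
)

```text
clock: 0.98
ee_pos: [0.4686, 0.2674, 0.1504]
orientation: [0.002, 0.712, 0.702, -0.002]
wrist_force: [0.9, -0.8, 0.4]
finger_gap: 0.0299
gripper_force: 0.0
```

```bash
cat > st.py <<'E'
from h import *
from scipy.spatial.transform import Rotation as R
def st():
    s=status.observe(); q=np.array(s['orientation']); M=R.from_quat(q[[1,2,3,0]]).as_matrix()
    print('t',round(s['clock'],2),'pos',np.round(s['ee_pos']*1e3,1),'toolx deg',round(np.degrees(np.arctan2(M[1,0],M[0,0])),2),'z',np.round(M[:,2],3),'gap',round(s['finger_gap']*1e3,1),'F',np.round(s['wrist_force'],1),'g',round(s['gripper_force'],1))
    return s,M
E
python3 - <<'E'
from st import *
im=grab('wrist','w1');st()
for n,P in dict(bit=[.4652,.2739,.018],tin=[.46,.2029,.031],spool=[.4583,.1253,.049],stick=[.4545,.0517,.02],e1=[.6044,.3083,.008],e2=[.6049,.2343,.008],div=[.605,.2713,.012]).items(): print(n,w2p(im,P).round(1))
E
```

```text
t 1.03 pos [467.  271.2 150.7] toolx deg 89.62 z [-0.    -0.003 -1.   ] gap 29.8 F [0.3 1.2 0.2] g 0.0
bit [[251.1 173.7]]
tin [[246.5 253.8]]
spool [[246.  338.7]]
stick [[244.8 375.5]]
e1 [[406.6 131.7]]
e2 [[398.5 210.3]]
div [[404.8 173.2]]
```

View pics/w1.png

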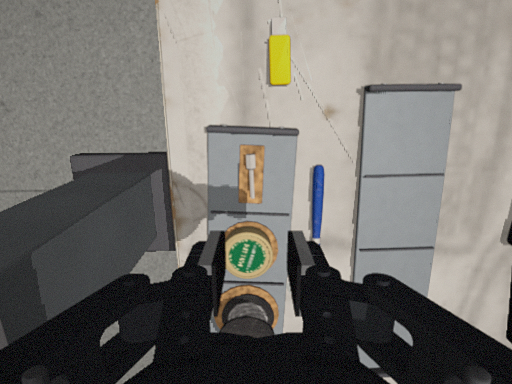

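The wrist view confirms the estimates: bit at (251,174), tin at (248,252), empty-rack divider at (404,175), all within 2 px. I descend on the bit.

>>> step_arm(
  commands=[
    {"delta_pos": [-1.5,-0.5,40],"delta_rot": [0,0,-2.5],"fingers": -0.3},
    {"delta_pos": [-1.5,-0.5,75],"delta_rot": [0,0,-2.5],"fingers": -0.3},
    {"delta_pos": [-1.5,-0.5,105],"delta_rot": [0,0,-2.5],"fingers": -0.3},
    {"delta_pos": [-1.5,-0.5,120],"delta_rot": [0,0,-2.5],"fingers": -0.3},
    {"delta_pos": [-1.5,-0.5,130],"delta_rot": [0,0,-2.5],"fingers": -0.3},
    {"delta_pos": [-1.5,-0.5,137],"delta_rot": [0,0,-2.5],"fingers": -0.3},
    {"delta_pos": [-1.5,-0.5,137],"delta_rot": [0,0,-2.5],"fingers": -0.3},
    {"delta_pos": [-1.5,-0.5,137],"delta_rot": [0,0,-2.5],"fingers": -0.3},
    {"delta_pos": [-1.5,-0.5,137],"delta_rot": [0,0,-2.5],"fingers": -0.3},
  ],
)

```text
clock: 1.78
ee_pos: [0.4656, 0.2746, 0.0154]
orientation: [0.0, 0.691, 0.723, 0.001]
wrist_force: [0.9, -0.1, 0.4]
finger_gap: 0.0301
gripper_force: 0.0
```

```bash
python3 - <<'E'
from st import *
im=grab('wrist','w2');st()
E
```

```text
t 1.83 pos [465.7 274.6  15.5] toolx deg 92.56 z [ 0.002  0.001 -1.   ] gap 29.9 F [ 0.6 -0.8  0.5] g 0.0
```

View pics/w2.png

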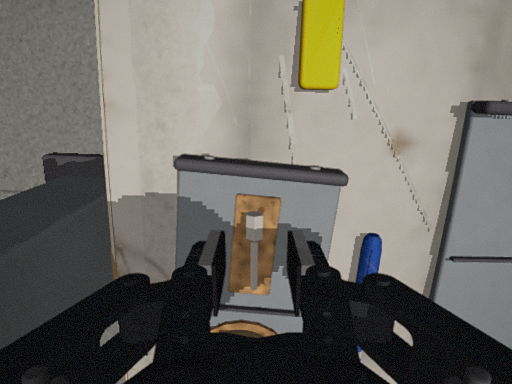

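The bit lies between the fingers, its centre near (255,250) and aligned. I close.

>>> step_arm(
  commands=[
    {"delta_pos": [0,0,2],"delta_rot": [0,0,0],"fingers": -1},
    {"delta_pos": [0,0,2],"delta_rot": [0,0,0],"fingers": -1},
    {"delta_pos": [0,0,2],"delta_rot": [0,0,0],"fingers": -1},
    {"delta_pos": [0,0,2],"delta_rot": [0,0,0],"fingers": -1},
    {"delta_pos": [0,0,2],"delta_rot": [0,0,0],"fingers": -1},
    {"delta_pos": [0,0,2],"delta_rot": [0,0,0],"fingers": -1},
    {"delta_pos": [0,0,2],"delta_rot": [0,0,0],"fingers": -1},
    {"delta_pos": [0,0,2],"delta_rot": [0,0,0],"fingers": -1},
  ],
  squeeze=30,
)

```text
clock: 2.5
ee_pos: [0.4653, 0.2743, 0.0129]
orientation: [0.0, 0.691, 0.723, 0.001]
wrist_force: [-1.2, -0.0, 6.0]
finger_gap: 0.0069
gripper_force: 31.3
```

```bash
python3 - <<'E'
from st import *
st()
E
```

```text
t 2.5 pos [465.3 274.3  12.9] toolx deg 92.54 z [ 0.001  0.001 -1.   ] gap 6.9 F [-1.2 -0.   6. ] g 31.3
```

>>> step_arm(
  commands=[
    {"delta_pos": [0,0,-30],"delta_rot": [0,0,0],"fingers": -1},
    {"delta_pos": [0,0,-65],"delta_rot": [0,0,0],"fingers": -1},
    {"delta_pos": [0,0,-95],"delta_rot": [0,0,0],"fingers": -1},
    {"delta_pos": [-30,20,-100],"delta_rot": [0,0,1],"fingers": -1},
    {"delta_pos": [-60,40,-100],"delta_rot": [0,0,2],"fingers": -1},
    {"delta_pos": [-90,60,-100],"delta_rot": [0,0,2],"fingers": -1},
    {"delta_pos": [-120,82,-100],"delta_rot": [0,0,2],"fingers": -1},
    {"delta_pos": [-150,103,-100],"delta_rot": [0,0,2],"fingers": -1},
    {"delta_pos": [-178,122,-100],"delta_rot": [0,0,2],"fingers": -1},
    {"delta_pos": [-194,132.5,-100],"delta_rot": [0,0,2],"fingers": -1},
  ],
)

```text
clock: 3.33
ee_pos: [0.6083, 0.0808, 0.1124]
orientation: [0.002, 0.705, 0.709, -0.0]
wrist_force: [-0.3, 0.2, -0.5]
finger_gap: 0.007
gripper_force: 30.6
```

>>> step_arm(
  commands=[
    {"delta_pos": [0,0,0],"delta_rot": [0,0,0],"fingers": -1},
    {"delta_pos": [0,0,0],"delta_rot": [0,0,0],"fingers": -1},
    {"delta_pos": [0,0,0],"delta_rot": [0,0,0],"fingers": -1},
  ],
)

```text
clock: 3.58
ee_pos: [0.605, 0.087, 0.1119]
orientation: [-0.001, 0.704, 0.711, -0.0]
wrist_force: [-1.2, 0.8, -0.2]
finger_gap: 0.0067
gripper_force: 30.6
```

```bash
python3 - <<'E'
from st import *
im=grab('wrist','w3');st()
for n,P in dict(d1=[.6052,.2713-.037*2,.012],d=[.6057,.1233,.012],cheekL=[.606-.04,.0863-.034,.018],cheekR=[.646,.0863-.034,.018]).items(): print(n,w2p(im,P).round(1))
E
```

```text
t 3.63 pos [604.9  87.7 111.9] toolx deg 90.64 z [-0.002  0.001 -1.   ] gap 6.3 F [-0.2 -0.2 -0.2] g 30.6
d1 [[257.2  40.3]]
d [[256.7 145.2]]
cheekL [[206.1 234.7]]
cheekR [[306.1 235.7]]
```

View pics/w3.png

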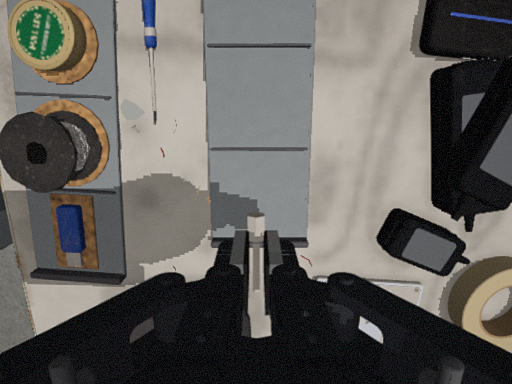

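```bash
python3 - <<'E'
from st import *
im=grab('wrist','w4');st()
c=im['color'][100:350,180:340,::-1]; cv2.imwrite('pics/w4c.png',cv2.resize(c,None,fx=2.4,fy=2.4,interpolation=cv2.INTER_CUBIC))
for n,P in dict(d=[.6057,.1233,.012],cheekL=[.606-.04,.0463,.018],cheekR=[.646,.0463,.018]).items(): print(n,((w2p(im,P)-[180,100])*2.4).round(1))
E
```

```text
t 3.68 pos [604.9  87.9 112.1] toolx deg 90.67 z [-0.001  0.001 -1.   ] gap 6.5 F [-0.2  0.   0. ] g 30.6
d [[184.6 110.6]]
cheekL [[ 63.6 341.5]]
cheekR [[301.7 344.1]]
```

View pics/w4c.png

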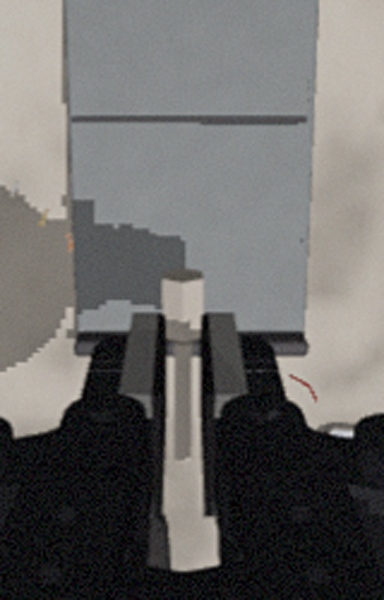

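The bit is level between the pads, its centre at crop (182,364). The divider is at crop v = 119 and the cheek at about (191,341). I check the camera's bias against the held bit.

```bash
python3 - <<'E'
from st import *
im=load('w4')
f=lambda P:((w2p(im,P)-[180,100])*2.4).round(1)
print('bit',f([.6049,.0879,.1152]))
c=np.array([.6052,.1973]);a=np.radians(.42)
for n,l in dict(divL=[-.04,-.074,.012],divR=[.04,-.074,.012],chLin0=[-.04,-.147,.008],chLin=[-.04,-.147,.018],chLout=[-.04,-.154,.018],chRin0=[.04,-.147,.008],chRout=[.04,-.154,.018]).items():
    x,y,z=l; print(n,f([c[0]+x*np.cos(a)-y*np.sin(a),c[1]+x*np.sin(a)+y*np.cos(a),z]))
s=load('side0'); 
sc=s['color'][160:260,240:375,::-1]; cv2.imwrite('pics/s0c.png',cv2.resize(sc,None,fx=5,fy=5,interpolation=cv2.INTER_CUBIC))
g=lambda P:((w2p(s,P)-[240,160]+.5)*5-.5).round(1)
for x,y,z in [(-.04,.154,.018),(.04,.154,.018),(-.04,-.154,.018),(.04,-.154,.018),(-.04,-.074,.012),(.04,-.074,.012),(-.04,0.074,.012),(.04,.074,.012)]:
    print('side',x,y,g([c[0]+x*np.cos(a)-y*np.sin(a),c[1]+x*np.sin(a)+y*np.cos(a),z]))
E
```

```text
bit [[179.5 353.5]]
divL [[ 58.5 110.1]]
divR [[311.  111.3]]
chLin0 [[ 68.4 319.7]]
chLin [[ 64.1 331.3]]
chLout [[ 64.9 350.5]]
chRin0 [[298.9 320.7]]
chRout [[302.2 351.5]]
side -0.04 0.154 [[35.3 47.4]]
side 0.04 0.154 [[187.8   9.2]]
side -0.04 -0.154 [[470.3 388.8]]
side 0.04 -0.154 [[647.2 324.4]]
side -0.04 -0.074 [[333.2 295.6]]
side 0.04 -0.074 [[503.3 239.8]]
side -0.04 0.074 [[127.5 132.4]]
side 0.04 0.074 [[285.8  89. ]]
```

View pics/s0c.png

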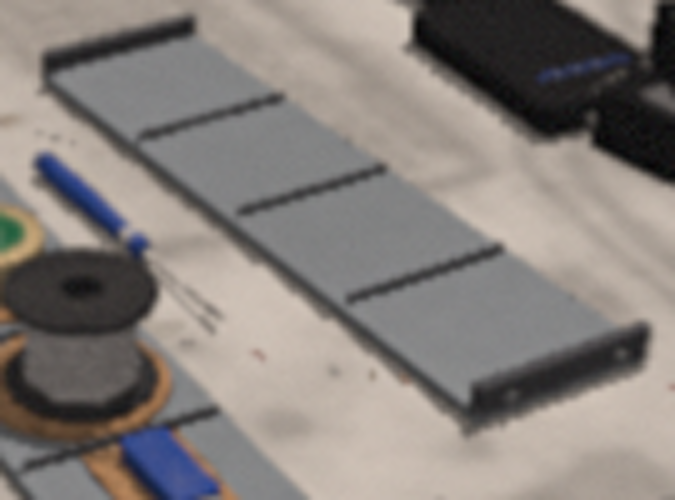

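The side crop matches the estimated empty-rack corners, for instance the cheek at (471,388) and (648,325), to within 1–2 mm. I apply a small correction and put the bit down.

>>> step_arm(
  commands=[
    {"delta_pos": [-1.5,2,30],"delta_rot": [0,0,0],"fingers": -1},
    {"delta_pos": [-1.5,2,60],"delta_rot": [0,0,0],"fingers": -1},
    {"delta_pos": [-1.5,2,80],"delta_rot": [0,0,0],"fingers": -1},
    {"delta_pos": [-1.5,2,90],"delta_rot": [0,0,0],"fingers": -1},
    {"delta_pos": [-1.5,2,96],"delta_rot": [0,0,0],"fingers": -1},
    {"delta_pos": [-1.5,2,99],"delta_rot": [0,0,0],"fingers": -1},
    {"delta_pos": [-1.5,2,101.5],"delta_rot": [0,0,0],"fingers": -1},
    {"delta_pos": [-1.5,2,101.5],"delta_rot": [0,0,0],"fingers": -1},
    {"delta_pos": [-1.5,2,101.5],"delta_rot": [0,0,0],"fingers": -1},
  ],
)

```text
clock: 4.43
ee_pos: [0.6087, 0.0847, 0.0118]
orientation: [0.001, 0.704, 0.71, 0.001]
wrist_force: [0.1, 0.2, 0.3]
finger_gap: 0.0068
gripper_force: 30.6
```

```bash
python3 - <<'E'
from st import *
st()
E
```

```text
t 4.43 pos [608.7  84.7  11.8] toolx deg 90.55 z [ 0.002  0.    -1.   ] gap 6.8 F [0.1 0.2 0.3] g 30.6
```

>>> step_arm(
  commands=[
    {"delta_pos": [1,-1,1],"delta_rot": [0,0,0],"fingers": -1},
    {"delta_pos": [1,-1,2],"delta_rot": [0,0,0],"fingers": -1},
    {"delta_pos": [1,-1,2],"delta_rot": [0,0,0],"fingers": -1},
    {"delta_pos": [1,-1,2],"delta_rot": [0,0,0],"fingers": -1},
  ],
)

```text
clock: 4.77
ee_pos: [0.6073, 0.0859, 0.0099]
orientation: [0.0, 0.704, 0.71, 0.001]
wrist_force: [-1.0, 0.6, 6.5]
finger_gap: 0.0071
gripper_force: 31.3
```

Contact at the expected height. I release and lift.

>>> step_arm(
  commands=[
    {"delta_pos": [0,0,0],"delta_rot": [0,0,0],"fingers": -0.6},
    {"delta_pos": [0,0,0],"delta_rot": [0,0,0],"fingers": -0.5},
    {"delta_pos": [0,0,0],"delta_rot": [0,0,0],"fingers": -0.5},
    {"delta_pos": [0,0,0],"delta_rot": [0,0,0],"fingers": -0.5},
    {"delta_pos": [0,0,-20],"delta_rot": [0,0,0],"fingers": -0.5},
    {"delta_pos": [0,0,-50],"delta_rot": [0,0,0],"fingers": -0.3},
    {"delta_pos": [0,0,-90],"delta_rot": [0,0,0],"fingers": 0},
    {"delta_pos": [0,0,-120],"delta_rot": [0,0,0],"fingers": 0.2},
    {"delta_pos": [0,0,-120],"delta_rot": [0,0,0],"fingers": 0.5},
    {"delta_pos": [0,0,-120],"delta_rot": [0,0,0],"fingers": 0.5},
  ],
)

```text
clock: 5.6
ee_pos: [0.6083, 0.0857, 0.1307]
orientation: [0.001, 0.704, 0.71, 0.002]
wrist_force: [-0.2, -0.0, -1.4]
finger_gap: 0.064
gripper_force: 0.0
```

```bash
python3 - <<'E'
from st import *
im=grab('wrist','w5');st();t=grab('top','t5')
a=im['color'][120:370,180:340,::-1]; a=cv2.resize(a,(384,600),interpolation=cv2.INTER_CUBIC)
b=t['color'][130:190,230:270+70,::-1]; b=cv2.resize(b,None,fx=3.6,fy=3.6,interpolation=cv2.INTER_CUBIC)
o=np.zeros((600,784,3),np.uint8);o[:,:384]=a;o[:b.shape[0],388:388+b.shape[1]]=b;cv2.imwrite('pics/m5.png',o)
E
```

```text
t 5.65 pos [606.9  85.7 129. ] toolx deg 90.55 z [ 0.  0. -1.] gap 63.9 F [-0.4  0.7 -1. ] g 0.0
```

View pics/m5.png

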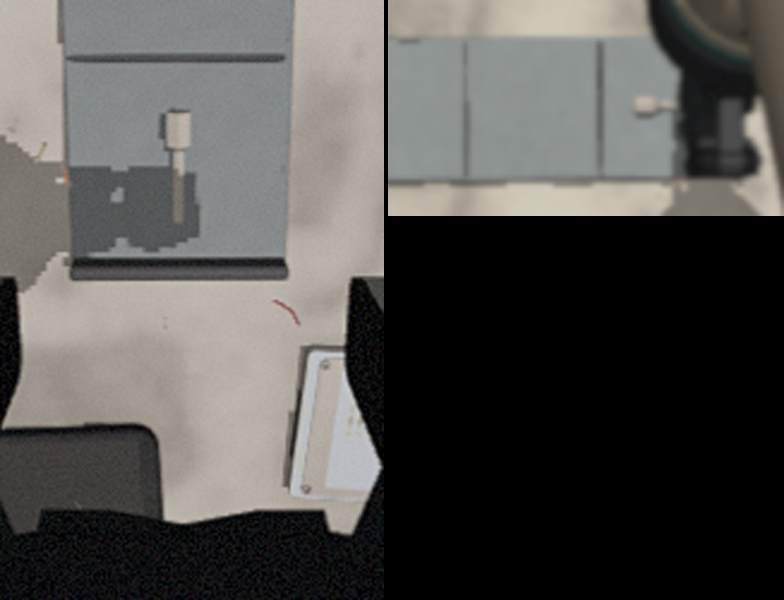

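The bit is flat and centred in the rightmost compartment (crop: 178,167; the compartment's middle is about 178,165 allowing for height). Next the tin.

>>> step_arm(
  commands=[
    {"delta_pos": [25,-31,0],"delta_rot": [0,0,0],"fingers": 0.5},
    {"delta_pos": [50,-62,0],"delta_rot": [0,0,0],"fingers": 0.5},
    {"delta_pos": [76,-93,0],"delta_rot": [0,0,0],"fingers": 0.5},
    {"delta_pos": [100,-123,10],"delta_rot": [0,0,0],"fingers": 0.5},
    {"delta_pos": [118,-145,30],"delta_rot": [0,0,0],"fingers": 0.5},
    {"delta_pos": [118,-145,55],"delta_rot": [0,0,0],"fingers": 0.5},
    {"delta_pos": [118,-145,60],"delta_rot": [0,0,0],"fingers": 0.5},
    {"delta_pos": [118,-145,60],"delta_rot": [0,0,0],"fingers": 0.5},
    {"delta_pos": [118,-145,60],"delta_rot": [0,0,0],"fingers": 0.5},
    {"delta_pos": [118,-145,60],"delta_rot": [0,0,0],"fingers": 0.5},
  ],
)

```text
clock: 6.53
ee_pos: [0.4623, 0.2012, 0.0693]
orientation: [0.001, 0.705, 0.71, 0.0]
wrist_force: [-0.8, 0.4, -0.2]
finger_gap: 0.0644
gripper_force: 0.0
```

```bash
python3 - <<'E'
from st import *
im=grab('wrist','w6');s,M=st(); p=s['ee_pos']
print('tcp axis at z=.031',w2p(im,[p[0],p[1],.031]),'topcam',w2p(im,[.46,.2029,.031]))
E
```

```text
t 6.58 pos [462.3 201.4  69.5] toolx deg 90.42 z [ 0.002  0.    -1.   ] gap 64.1 F [-0.7 -0.4 -0.1] g 0.0
tcp axis at z=.031 [[254.81475435 217.54439959]] topcam [[251.02741874 215.10299953]]
```

View pics/w6.png

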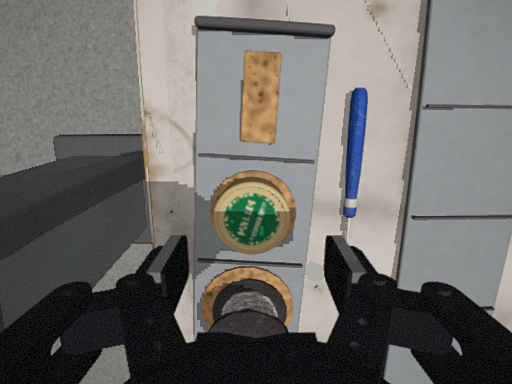

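The tin's top centre is at (252,218), against the tool axis at about (256,219), so I shift about −2 mm in x and +1 mm in y, then descend and grip.

>>> step_arm(
  commands=[
    {"delta_pos": [1,-2,20],"delta_rot": [0,0,0],"fingers": 0.5},
    {"delta_pos": [1,-2,40],"delta_rot": [0,0,0],"fingers": 0.5},
    {"delta_pos": [1,-2,52],"delta_rot": [0,0,0],"fingers": 0.5},
    {"delta_pos": [1,-2,59],"delta_rot": [0,0,0],"fingers": 0.5},
    {"delta_pos": [1,-2,59],"delta_rot": [0,0,0],"fingers": 0.5},
    {"delta_pos": [1,-2,59],"delta_rot": [0,0,0],"fingers": 0},
    {"delta_pos": [1,-2,59],"delta_rot": [0,0,0],"fingers": -0.3},
    {"delta_pos": [1,-2,59],"delta_rot": [0,0,0],"fingers": -1},
    {"delta_pos": [1,-2,59],"delta_rot": [0,0,0],"fingers": -1},
    {"delta_pos": [1,-2,59],"delta_rot": [0,0,0],"fingers": -1},
  ],
  squeeze=30,
)

```text
clock: 7.42
ee_pos: [0.4597, 0.2032, 0.0108]
orientation: [0.0, 0.704, 0.71, 0.001]
wrist_force: [-0.4, 0.3, 6.0]
finger_gap: 0.0458
gripper_force: 31.2
```

>>> step_arm(
  commands=[
    {"delta_pos": [0,0,0],"delta_rot": [0,0,0],"fingers": -1},
    {"delta_pos": [0,0,0],"delta_rot": [0,0,0],"fingers": -1},
    {"delta_pos": [0,0,0],"delta_rot": [0,0,0],"fingers": -1},
  ],
)

```text
clock: 7.67
ee_pos: [0.4596, 0.2032, 0.0108]
orientation: [0.0, 0.704, 0.71, 0.001]
wrist_force: [-0.8, -2.0, 6.0]
finger_gap: 0.0459
gripper_force: 31.2
```

>>> step_arm(
  commands=[
    {"delta_pos": [0,0,-25],"delta_rot": [0,0,0],"fingers": -1},
    {"delta_pos": [0,0,-55],"delta_rot": [0,0,0],"fingers": -1},
    {"delta_pos": [0,0,-75],"delta_rot": [0,0,0],"fingers": -1},
    {"delta_pos": [-8,25,-80],"delta_rot": [0,0,0],"fingers": -1},
    {"delta_pos": [-18,58,-80],"delta_rot": [0,0,0],"fingers": -1},
    {"delta_pos": [-28,92,-80],"delta_rot": [0,0,0],"fingers": -1},
    {"delta_pos": [-38,122,-80],"delta_rot": [0,0,0],"fingers": -1},
    {"delta_pos": [-45,140,-75],"delta_rot": [0,0,0],"fingers": -1},
    {"delta_pos": [-45,147,-65],"delta_rot": [0,0,0],"fingers": -1},
    {"delta_pos": [-45,147,-50],"delta_rot": [0,0,0],"fingers": -1},
  ],
)

```text
clock: 8.5
ee_pos: [0.6088, 0.1591, 0.0603]
orientation: [0.001, 0.704, 0.71, 0.002]
wrist_force: [-0.7, 0.1, -0.9]
finger_gap: 0.0457
gripper_force: 31.2
```

>>> step_arm(
  commands=[
    {"delta_pos": [0,0,15],"delta_rot": [0,0,0],"fingers": -1},
    {"delta_pos": [0,0,25],"delta_rot": [0,0,0],"fingers": -1},
    {"delta_pos": [0,0,25],"delta_rot": [0,0,0],"fingers": -1},
    {"delta_pos": [0,0,25],"delta_rot": [0,0,0],"fingers": -1},
  ],
)

```text
clock: 8.83
ee_pos: [0.6051, 0.16, 0.0342]
orientation: [-0.001, 0.704, 0.711, -0.001]
wrist_force: [0.8, -0.0, 0.3]
finger_gap: 0.0457
gripper_force: 31.2
```

```bash
python3 - <<'E'
from st import *
im=grab('wrist','w7');st()
E
```

```text
t 8.88 pos [605.9 160.   34.9] toolx deg 90.57 z [-0.  0. -1.] gap 45.7 F [-0.9 -0.6 -0.9] g 31.2
```

View pics/w7.png

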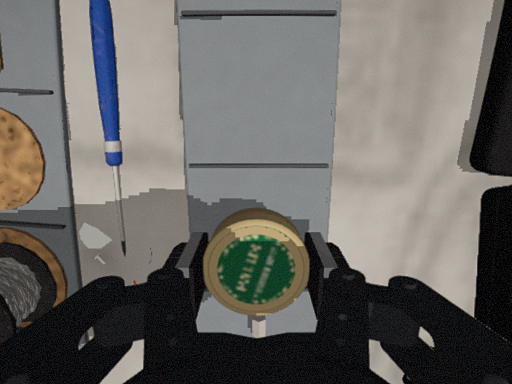

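The tin is held level, its top at (257,265), and lined up with the compartment below the divider at v = 166. I lower and release.

>>> step_arm(
  commands=[
    {"delta_pos": [0,1,10],"delta_rot": [0,0,0],"fingers": -1},
    {"delta_pos": [0,1,18],"delta_rot": [0,0,0],"fingers": -1},
    {"delta_pos": [0,1,23],"delta_rot": [0,0,0],"fingers": -1},
    {"delta_pos": [0,1,25],"delta_rot": [0,0,0],"fingers": -1},
    {"delta_pos": [0,1,26],"delta_rot": [0,0,0],"fingers": -1},
    {"delta_pos": [0,1,26.5],"delta_rot": [0,0,0],"fingers": -1},
    {"delta_pos": [0,1,26.5],"delta_rot": [0,0,0],"fingers": -1},
  ],
)

```text
clock: 9.47
ee_pos: [0.6073, 0.1595, 0.0083]
orientation: [0.0, 0.704, 0.71, 0.0]
wrist_force: [0.3, 0.8, -0.9]
finger_gap: 0.0458
gripper_force: 31.2
```

>>> step_arm(
  commands=[
    {"delta_pos": [0,0,0.5],"delta_rot": [0,0,0],"fingers": -1},
    {"delta_pos": [0,0,0.5],"delta_rot": [0,0,0],"fingers": 0.4},
    {"delta_pos": [0,0,0.5],"delta_rot": [0,0,0],"fingers": 0.4},
    {"delta_pos": [0,0,0.5],"delta_rot": [0,0,0],"fingers": 0.4},
    {"delta_pos": [0,0,0.5],"delta_rot": [0,0,0],"fingers": 0.4},
    {"delta_pos": [0,0,-20],"delta_rot": [0,0,0],"fingers": 0.4},
    {"delta_pos": [0,0,-55],"delta_rot": [0,0,0],"fingers": 0.5},
    {"delta_pos": [0,0,-90],"delta_rot": [0,0,0],"fingers": 0.7},
    {"delta_pos": [0,0,-110],"delta_rot": [0,0,0],"fingers": 0.7},
    {"delta_pos": [0,0,-110],"delta_rot": [0,0,0],"fingers": 0.7},
  ],
)

```text
clock: 10.3
ee_pos: [0.6107, 0.1601, 0.1235]
orientation: [0.002, 0.704, 0.71, 0.004]
wrist_force: [1.7, 0.5, -0.3]
finger_gap: 0.0726
gripper_force: 0.0
```

>>> step_arm(
  commands=[
    {"delta_pos": [-6,-28,0],"delta_rot": [0,0,0],"fingers": 0.7},
    {"delta_pos": [-14,-62,0],"delta_rot": [0,0,0],"fingers": 0.7},
    {"delta_pos": [-22,-97,0],"delta_rot": [0,0,0],"fingers": 0.7},
    {"delta_pos": [-30,-130,0],"delta_rot": [0,0,0],"fingers": 0.7},
    {"delta_pos": [-32.5,-149,10],"delta_rot": [0,0,0],"fingers": 0.7},
    {"delta_pos": [-32.5,-149,20],"delta_rot": [0,0,0],"fingers": 0.7},
    {"delta_pos": [-32.5,-149,25],"delta_rot": [0,0,0],"fingers": 0.7},
    {"delta_pos": [-32.5,-149,25],"delta_rot": [0,0,0],"fingers": 0.7},
    {"delta_pos": [-32.5,-149,25],"delta_rot": [0,0,0],"fingers": 0.7},
  ],
)

```text
clock: 11.05
ee_pos: [0.4593, 0.1257, 0.093]
orientation: [0.0, 0.704, 0.71, 0.0]
wrist_force: [1.0, 0.7, -0.2]
finger_gap: 0.0723
gripper_force: 0.0
```

```bash
python3 - <<'E'
from st import *
im=grab('wrist','w8');s,M=st(); p=s['ee_pos']
print('tcp axis at z=.049',w2p(im,[p[0],p[1],.049]),'topcam',w2p(im,[.4583,.1253,.049]), 'tinaxis',w2p(im,[.607,.1595,.028]),'e3 floor',w2p(im,[.607,.1595,.008]))
E
```

```text
t 11.1 pos [459.6 125.7  93.3] toolx deg 90.53 z [ 0.001  0.    -1.   ] gap 72.4 F [ 0.4 -0.6  0.2] g 0.0
tcp axis at z=.049 [[255.27904615 214.67563577]] topcam [[253.23796514 215.34260548]] tinaxis [[474.78711784 158.2883346 ]] e3 floor [[457.05703127 153.82317677]]
```

View pics/w8.png

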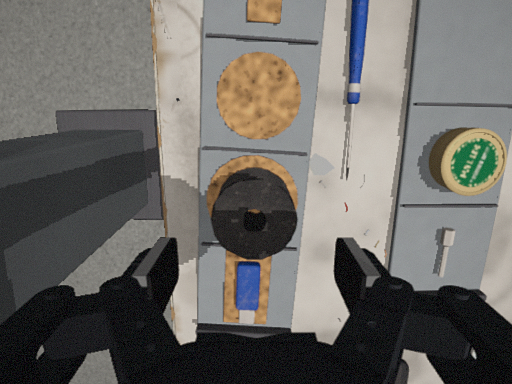

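The spool's top centre is at about (255,217), on the tool axis. The tin stands in the second compartment from the right (475,160). I descend on the upper flange.

>>> step_arm(
  commands=[
    {"delta_pos": [0,0,25],"delta_rot": [0,0,0],"fingers": 0.7},
    {"delta_pos": [0,0,50],"delta_rot": [0,0,0],"fingers": 0.7},
    {"delta_pos": [0,0,66],"delta_rot": [0,0,0],"fingers": 0.7},
    {"delta_pos": [0,0,73],"delta_rot": [0,0,0],"fingers": 0.7},
    {"delta_pos": [0,0,73],"delta_rot": [0,0,0],"fingers": 0.7},
    {"delta_pos": [0,0,73],"delta_rot": [0,0,0],"fingers": 0.4},
    {"delta_pos": [0,0,73],"delta_rot": [0,0,0],"fingers": 0.2},
    {"delta_pos": [0,0,73],"delta_rot": [0,0,0],"fingers": -1},
    {"delta_pos": [0,0,73],"delta_rot": [0,0,0],"fingers": -1},
    {"delta_pos": [0,0,73],"delta_rot": [0,0,0],"fingers": -1},
  ],
  squeeze=45,
)

```text
clock: 11.93
ee_pos: [0.4593, 0.1258, 0.0217]
orientation: [0.001, 0.704, 0.71, 0.001]
wrist_force: [-1.4, -0.8, 7.4]
finger_gap: 0.05
gripper_force: 46.0
```

>>> step_arm(
  commands=[
    {"delta_pos": [0,0,0],"delta_rot": [0,0,0],"fingers": -1},
    {"delta_pos": [0,0,0],"delta_rot": [0,0,0],"fingers": -1},
  ],
)

```text
clock: 12.1
ee_pos: [0.4593, 0.1258, 0.0216]
orientation: [0.001, 0.704, 0.71, 0.001]
wrist_force: [-0.1, -0.0, 6.5]
finger_gap: 0.0499
gripper_force: 46.0
```

>>> step_arm(
  commands=[
    {"delta_pos": [0,0,-8],"delta_rot": [0,0,0],"fingers": -1},
    {"delta_pos": [0,0,-20],"delta_rot": [0,0,0],"fingers": -1},
    {"delta_pos": [0,0,-40],"delta_rot": [0,0,0],"fingers": -1},
    {"delta_pos": [0,0,-60],"delta_rot": [0,0,0],"fingers": -1},
    {"delta_pos": [0,0,-60],"delta_rot": [0,0,0],"fingers": -1},
    {"delta_pos": [0,0,-60],"delta_rot": [0,0,0],"fingers": -1},
  ],
)

```text
clock: 12.6
ee_pos: [0.4595, 0.1262, 0.0817]
orientation: [0.001, 0.704, 0.711, 0.001]
wrist_force: [0.3, 0.5, -1.4]
finger_gap: 0.0502
gripper_force: 46.8
```

```bash
python3 - <<'E'
from st import *
im=grab('wrist','w9');s,M=st(); t=grab('side','s9')
a=cv2.resize(im['color'][:,80:430,::-1],(400,439)); b=cv2.resize(t['color'][150:320,180:340,::-1],(390,414),interpolation=cv2.INTER_CUBIC)
o=np.zeros((440,794,3),np.uint8);o[:439,:400]=a;o[:414,402:792]=b;cv2.imwrite('pics/m9.png',o)
E
```

```text
t 12.65 pos [458.7 126.   80.8] toolx deg 90.57 z [ 0.001  0.001 -1.   ] gap 50.1 F [-0.5  0.9 -1.4] g 46.8
```

View pics/m9.png

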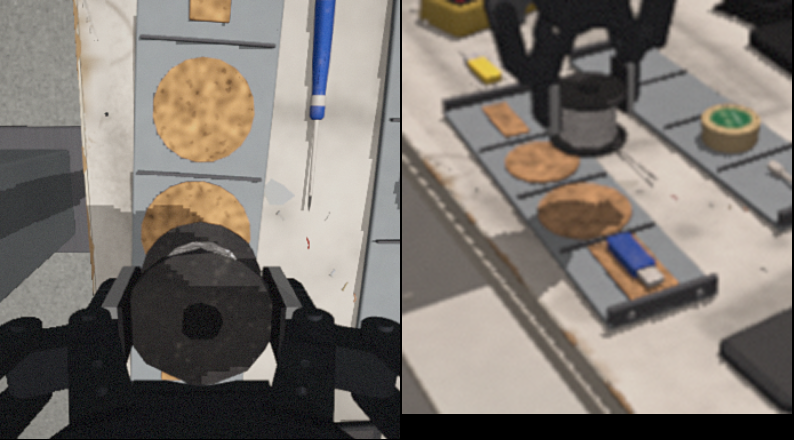

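```bash
python3 - <<'E'
from st import *
im=load('w9'); s=400/350
for z in (.095,.108): 
  for dy in (-.011,0,.011): print(z,dy,((w2p(im,[.4587,.126+dy,z])-[80,0])*[s,439/384]).round(1))
a=im['color'][180:384,150:360,::-1]; cv2.imwrite('pics/w9c.png',cv2.resize(a,None,fx=2.9,fy=2.9,interpolation=cv2.INTER_CUBIC)*1)
E
```

```text
0.095 -0.011 [[197.4 319.6]]
0.095 0 [[197.6 294.6]]
0.095 0.011 [[197.9 268.5]]
0.108 -0.011 [[197.2 338.3]]
0.108 0 [[197.5 311.4]]
0.108 0.011 [[197.7 283.1]]
```

The spool is held level, its flange centre at crop (202,315), on the tool axis within 2 mm; the tin stands upright in the far rack. I move to the second compartment from the left.

>>> step_arm(
  commands=[
    {"delta_pos": [15,20,-10],"delta_rot": [0,0,0],"fingers": -1},
    {"delta_pos": [35,48,-15],"delta_rot": [0,0,0],"fingers": -1},
    {"delta_pos": [55,76,-15],"delta_rot": [0,0,0],"fingers": -1},
    {"delta_pos": [75,104,-15],"delta_rot": [0,0,0],"fingers": -1},
    {"delta_pos": [93,130,-15],"delta_rot": [0,0,0],"fingers": -1},
    {"delta_pos": [103,143,-5],"delta_rot": [0,0,0],"fingers": -1},
    {"delta_pos": [107,148,10],"delta_rot": [0,0,0],"fingers": -1},
    {"delta_pos": [107,148,28],"delta_rot": [0,0,0],"fingers": -1},
    {"delta_pos": [107,148,40],"delta_rot": [0,0,0],"fingers": -1},
    {"delta_pos": [107,148,45],"delta_rot": [0,0,0],"fingers": -1},
  ],
)

```text
clock: 13.53
ee_pos: [0.6031, 0.2331, 0.0319]
orientation: [-0.001, 0.704, 0.71, -0.003]
wrist_force: [-1.1, -0.2, -0.9]
finger_gap: 0.05
gripper_force: 47.0
```

>>> step_arm(
  commands=[
    {"delta_pos": [0,0,0],"delta_rot": [0,0,0],"fingers": -1},
    {"delta_pos": [0,0,0],"delta_rot": [0,0,0],"fingers": -1},
    {"delta_pos": [0,0,0],"delta_rot": [0,0,0],"fingers": -1},
    {"delta_pos": [0,0,0],"delta_rot": [0,0,0],"fingers": -1},
  ],
)

```text
clock: 13.87
ee_pos: [0.6062, 0.2341, 0.0364]
orientation: [0.0, 0.704, 0.71, 0.001]
wrist_force: [0.2, -0.1, -0.3]
finger_gap: 0.0499
gripper_force: 47.0
```

```bash
python3 - <<'E'
from st import *
st()
E
```

```text
t 13.87 pos [606.2 234.1  36.4] toolx deg 90.53 z [ 0.002  0.001 -1.   ] gap 49.9 F [ 0.2 -0.1 -0.3] g 47.0
```

Now down by 17.5 mm, to z ≈ 0.019.

>>> step_arm(
  commands=[
    {"delta_pos": [-0.5,0.5,8],"delta_rot": [0,0,0],"fingers": -1},
    {"delta_pos": [-0.5,0.5,13],"delta_rot": [0,0,0],"fingers": -1},
    {"delta_pos": [-0.5,0.5,15.5],"delta_rot": [0,0,0],"fingers": -1},
    {"delta_pos": [-0.5,0.5,17],"delta_rot": [0,0,0],"fingers": -1},
    {"delta_pos": [-0.5,0.5,17.5],"delta_rot": [0,0,0],"fingers": -1},
    {"delta_pos": [-0.5,0.5,17.5],"delta_rot": [0,0,0],"fingers": -1},
  ],
)

```text
clock: 14.37
ee_pos: [0.6055, 0.2334, 0.0188]
orientation: [-0.0, 0.704, 0.71, -0.0]
wrist_force: [-3.2, -0.9, 8.4]
finger_gap: 0.05
gripper_force: 47.3
```

>>> step_arm(
  commands=[
    {"delta_pos": [0,0,0],"delta_rot": [0,0,0],"fingers": 0.6},
    {"delta_pos": [0,0,0],"delta_rot": [0,0,0],"fingers": 0.6},
    {"delta_pos": [0,0,0],"delta_rot": [0,0,0],"fingers": 0.6},
    {"delta_pos": [0,0,0],"delta_rot": [0,0,0],"fingers": 0.6},
    {"delta_pos": [0,0,-15],"delta_rot": [0,0,0],"fingers": 0.6},
    {"delta_pos": [0,0,-40],"delta_rot": [0,0,0],"fingers": 0.6},
    {"delta_pos": [0,0,-75],"delta_rot": [0,0,0],"fingers": 0.4},
    {"delta_pos": [0,0,-100],"delta_rot": [0,0,0],"fingers": 0},
    {"delta_pos": [0,0,-100],"delta_rot": [0,0,0],"fingers": -0.2},
  ],
  squeeze=30,
)

```text
clock: 15.12
ee_pos: [0.6102, 0.2345, 0.1247]
orientation: [0.002, 0.704, 0.71, 0.005]
wrist_force: [1.3, 0.2, 0.0]
finger_gap: 0.0367
gripper_force: 0.0
```

>>> step_arm(
  commands=[
    {"delta_pos": [-27,-23,0],"delta_rot": [0,0,0.5],"fingers": -0.2},
    {"delta_pos": [-54,-46,0],"delta_rot": [0,0,1],"fingers": -0.2},
    {"delta_pos": [-82,-69,0],"delta_rot": [0,0,2],"fingers": -0.2},
    {"delta_pos": [-110,-93,0],"delta_rot": [0,0,2.5],"fingers": -0.2},
    {"delta_pos": [-138,-117,0],"delta_rot": [0,0,2.5],"fingers": -0.2},
    {"delta_pos": [-165,-140,10],"delta_rot": [0,0,2.5],"fingers": -0.2},
    {"delta_pos": [-180,-153,25],"delta_rot": [0,0,2.5],"fingers": -0.2},
    {"delta_pos": [-180,-153,50],"delta_rot": [0,0,2.5],"fingers": -0.2},
    {"delta_pos": [-180,-153,60],"delta_rot": [0,0,2.5],"fingers": -0.2},
    {"delta_pos": [-180,-153,60],"delta_rot": [0,0,2.5],"fingers": -0.2},
  ],
)

```text
clock: 15.95
ee_pos: [0.4536, 0.0515, 0.0567]
orientation: [-0.001, 0.72, 0.694, -0.001]
wrist_force: [0.4, 0.3, 0.2]
finger_gap: 0.034
gripper_force: 0.0
```

>>> step_arm(
  commands=[
    {"delta_pos": [0,0,0],"delta_rot": [0,0,0],"fingers": -0.2},
    {"delta_pos": [0,0,0],"delta_rot": [0,0,0],"fingers": -0.2},
  ],
)

```text
clock: 16.12
ee_pos: [0.4555, 0.0523, 0.0586]
orientation: [0.0, 0.719, 0.695, 0.001]
wrist_force: [-0.0, 0.2, 1.3]
finger_gap: 0.034
gripper_force: 0.0
```

```bash
python3 - <<'E'
from st import *
im=grab('wrist','w10');s,M=st(); p=s['ee_pos']
print('tcp axis at z=.02',w2p(im,[p[0],p[1],.02]),'topcam',w2p(im,[.4545,.0517,.02]))
E
```

```text
t 16.17 pos [455.6  52.4  58.7] toolx deg 88.07 z [ 0.002  0.    -1.   ] gap 34.1 F [ 0.1 -0.4 -1.1] g 0.0
tcp axis at z=.02 [[254.86980058 217.6247883 ]] topcam [[253.04093002 218.78536096]]
```

View pics/w10.png

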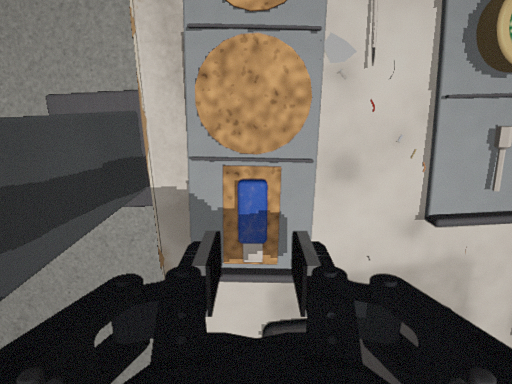

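The stick spans (253,179) to (253,262), centre (253,220), aligned and on the axis to about 1 mm. I descend and grip.

>>> step_arm(
  commands=[
    {"delta_pos": [0,-1.5,18],"delta_rot": [0,0,0],"fingers": -0.2},
    {"delta_pos": [0,-1.5,34],"delta_rot": [0,0,0],"fingers": -0.2},
    {"delta_pos": [0,-1.5,43],"delta_rot": [0,0,0],"fingers": -0.2},
    {"delta_pos": [0,-1.5,46],"delta_rot": [0,0,0],"fingers": -0.2},
    {"delta_pos": [0,-1.5,46],"delta_rot": [0,0,0],"fingers": -0.2},
    {"delta_pos": [0,-1.5,46],"delta_rot": [0,0,0],"fingers": -0.4},
    {"delta_pos": [0,-1.5,46],"delta_rot": [0,0,0],"fingers": -1},
    {"delta_pos": [0,-1.5,46],"delta_rot": [0,0,0],"fingers": -1},
    {"delta_pos": [0,-1.5,46],"delta_rot": [0,0,0],"fingers": -1},
    {"delta_pos": [0,-1.5,46],"delta_rot": [0,0,0],"fingers": -1},
  ],
)

```text
clock: 17.0
ee_pos: [0.4539, 0.0525, 0.0126]
orientation: [0.0, 0.719, 0.695, 0.001]
wrist_force: [0.0, 0.7, 7.7]
finger_gap: 0.0172
gripper_force: 31.9
```

>>> step_arm(
  commands=[
    {"delta_pos": [0,0,0],"delta_rot": [0,0,0],"fingers": -1},
    {"delta_pos": [0,0,0],"delta_rot": [0,0,0],"fingers": -1},
    {"delta_pos": [0,0,0],"delta_rot": [0,0,0],"fingers": -1},
  ],
)

```text
clock: 17.25
ee_pos: [0.4539, 0.0525, 0.0126]
orientation: [0.0, 0.719, 0.695, 0.001]
wrist_force: [-1.5, 0.3, 6.1]
finger_gap: 0.0171
gripper_force: 31.9
```

>>> step_arm(
  commands=[
    {"delta_pos": [0,0,-30],"delta_rot": [0,0,0],"fingers": -1},
    {"delta_pos": [0,0,-65],"delta_rot": [0,0,0],"fingers": -1},
    {"delta_pos": [0,0,-100],"delta_rot": [0,0,0],"fingers": -1},
    {"delta_pos": [20,11,-118],"delta_rot": [0,0,0],"fingers": -1},
    {"delta_pos": [52,29,-120],"delta_rot": [0,0,0],"fingers": -1},
    {"delta_pos": [84,46,-120],"delta_rot": [0,0,-1],"fingers": -1},
    {"delta_pos": [116,64,-120],"delta_rot": [0,0,-2],"fingers": -1},
    {"delta_pos": [148,81,-120],"delta_rot": [0,0,-2.4],"fingers": -1},
    {"delta_pos": [180,99,-120],"delta_rot": [0,0,-2.4],"fingers": -1},
    {"delta_pos": [212,117,-120],"delta_rot": [0,0,-2.4],"fingers": -1},
  ],
)

```text
clock: 18.08
ee_pos: [0.5777, 0.2617, 0.132]
orientation: [-0.0, 0.704, 0.71, -0.0]
wrist_force: [0.5, -0.1, 0.1]
finger_gap: 0.017
gripper_force: 31.2
```

>>> step_arm(
  commands=[
    {"delta_pos": [25,12,0],"delta_rot": [0,0,0],"fingers": -1},
    {"delta_pos": [42,21,0],"delta_rot": [0,0,0],"fingers": -1},
    {"delta_pos": [47,24,10],"delta_rot": [0,0,0],"fingers": -1},
    {"delta_pos": [47,24,30],"delta_rot": [0,0,0],"fingers": -1},
    {"delta_pos": [47,24,55],"delta_rot": [0,0,0],"fingers": -1},
    {"delta_pos": [47,24,75],"delta_rot": [0,0,0],"fingers": -1},
    {"delta_pos": [47,24,85],"delta_rot": [0,0,0],"fingers": -1},
    {"delta_pos": [47,24,85],"delta_rot": [0,0,0],"fingers": -1},
    {"delta_pos": [47,24,85],"delta_rot": [0,0,0],"fingers": -1},
    {"delta_pos": [47,24,85],"delta_rot": [0,0,0],"fingers": -1},
  ],
)

```text
clock: 18.92
ee_pos: [0.602, 0.3068, 0.0481]
orientation: [0.001, 0.705, 0.71, 0.001]
wrist_force: [-0.2, -0.8, 0.7]
finger_gap: 0.0167
gripper_force: 31.2
```

```bash
python3 - <<'E'
from st import *
im=grab('wrist','w11');st()
E
```

```text
t 18.97 pos [602.2 307.1  48.3] toolx deg 90.41 z [ 0.002  0.001 -1.   ] gap 17.0 F [-0.6 -0.6  0.3] g 31.2
```

View pics/w11.png

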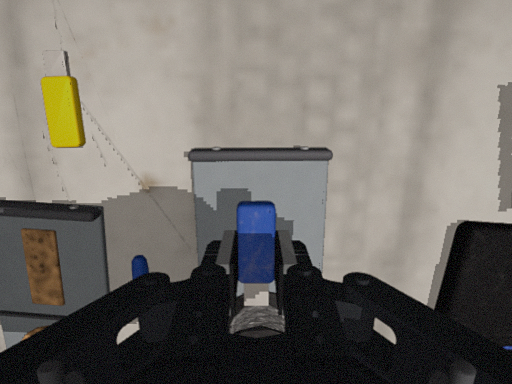

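The stick is held level (256,245) over the leftmost compartment, with the end cheek at v = 155. I shift +4 mm in x and lower. I have now viewed 16 pictures, two over the 14 allowed, so any further checks will be numeric only.

>>> step_arm(
  commands=[
    {"delta_pos": [0.5,4,12],"delta_rot": [0,0,0],"fingers": -1},
    {"delta_pos": [0.5,4,24],"delta_rot": [0,0,0],"fingers": -1},
    {"delta_pos": [0.5,4,32],"delta_rot": [0,0,0],"fingers": -1},
    {"delta_pos": [0.5,4,36],"delta_rot": [0,0,0],"fingers": -1},
    {"delta_pos": [0.5,4,38],"delta_rot": [0,0,0],"fingers": -1},
    {"delta_pos": [0.5,4,38],"delta_rot": [0,0,0],"fingers": -1},
    {"delta_pos": [0.5,4,38],"delta_rot": [0,0,0],"fingers": -1},
  ],
)

```text
clock: 19.55
ee_pos: [0.6039, 0.3075, 0.0097]
orientation: [-0.001, 0.704, 0.71, -0.001]
wrist_force: [-4.5, -0.9, 11.5]
finger_gap: 0.0171
gripper_force: 32.5
```

```bash
python3 - <<'E'
from st import *
st()
im=load('w11')
for dy in (.147,.154):print(w2p(im,[.605,.1965+dy,.018]))
print('stick',w2p(im,[.6022,.3071,.055]))
E
```

```text
t 19.55 pos [603.9 307.5   9.7] toolx deg 90.44 z [-0.003  0.    -1.   ] gap 17.1 F [-4.5 -0.9 11.5] g 32.5
[[260.67862259 159.7115896 ]]
[[260.82369132 146.88999523]]
stick [[255.11270132 250.47420064]]
```

>>> step_arm(
  commands=[
    {"delta_pos": [0,0,-0.5],"delta_rot": [0,0,0],"fingers": -1},
    {"delta_pos": [0,0,-0.5],"delta_rot": [0,0,0],"fingers": -0.3},
    {"delta_pos": [0,0,-0.5],"delta_rot": [0,0,0],"fingers": -0.2},
    {"delta_pos": [0,0,-0.5],"delta_rot": [0,0,0],"fingers": -0.2},
    {"delta_pos": [0,0,-0.5],"delta_rot": [0,0,0],"fingers": -0.2},
    {"delta_pos": [0,0,-20],"delta_rot": [0,0,0],"fingers": -0.2},
    {"delta_pos": [0,0,-60],"delta_rot": [0,0,0],"fingers": -0.2},
    {"delta_pos": [0,0,-100],"delta_rot": [0,0,0],"fingers": -0.2},
    {"delta_pos": [0,0,-140],"delta_rot": [0,0,0],"fingers": -0.2},
    {"delta_pos": [0,0,-160],"delta_rot": [0,0,0],"fingers": -0.2},
  ],
)

```text
clock: 20.38
ee_pos: [0.6075, 0.3079, 0.1739]
orientation: [0.002, 0.704, 0.71, 0.003]
wrist_force: [0.5, -0.0, 0.8]
finger_gap: 0.034
gripper_force: 0.0
```

>>> step_arm(
  commands=[
    {"delta_pos": [35,-15,0],"delta_rot": [0,0,0],"fingers": -0.2},
    {"delta_pos": [70,-35,0],"delta_rot": [0,0,0],"fingers": -0.2},
    {"delta_pos": [105,-55,0],"delta_rot": [0,0,0],"fingers": -0.2},
    {"delta_pos": [140,-80,0],"delta_rot": [0,0,0],"fingers": -0.2},
    {"delta_pos": [170,-110,0],"delta_rot": [0,0,0],"fingers": -0.2},
    {"delta_pos": [200,-140,0],"delta_rot": [0,0,0],"fingers": -0.2},
    {"delta_pos": [220,-170,0],"delta_rot": [0,0,0],"fingers": -0.2},
    {"delta_pos": [240,-200,0],"delta_rot": [0,0,0],"fingers": -0.2},
    {"delta_pos": [240,-200,0],"delta_rot": [0,0,0],"fingers": -0.2},
    {"delta_pos": [240,-200,0],"delta_rot": [0,0,0],"fingers": -0.2},
  ],
)

```text
clock: 21.22
ee_pos: [0.3997, 0.5488, 0.168]
orientation: [-0.001, 0.702, 0.712, -0.001]
wrist_force: [0.8, -1.2, -1.2]
finger_gap: 0.0342
gripper_force: 0.0
```

```bash
python3 - <<'E'
from st import *
im=grab('top','t12');st(); ref=load('top0')
d=np.abs(im['color'].astype(int)-ref['color']).sum(2)>60
d=d.astype(np.uint8); d[:120]=0; d[205:]=0; d[:,:168]=0; d[:,345:]=0
d=cv2.morphologyEx(d,cv2.MORPH_OPEN,np.ones((2,2),np.uint8))
n,l,s,c=cv2.connectedComponentsWithStats(d)
for i in range(1,n):
    if s[i,4]>8: print(s[i],c[i].round(1),p2w(im,c[i],.02).round(4)[0],np.mean(im['color'][l==i],0).round())
for nm,P in dict(stick=[.605,.3075,.017],spool=[.6065,.2335,.046],tin=[.607,.1595,.028],bit=[.6075,.0855,.015]).items(): print(nm,w2p(im,P).round(1))
E
```

```text
t 21.27 pos [402.4 546.7 168.5] toolx deg 90.57 z [ 0.    -0.001 -1.   ] gap 34.3 F [ 1.7 -0.4  0.5] g 0.0
[220 144  30  36 875] [235.  161.6] [0.6009 0.2293 0.02  ] [66. 66. 64.]
[261 147  24  28 502] [272.1 160.9] [0.6025 0.1566 0.02  ] [113. 130.  94.]
[184 156  28  12 263] [196.4 161.8] [0.6003 0.305  0.02  ] [ 87. 101. 137.]
[300 158   4   3  10] [301.5 158.8] [0.607  0.0986 0.02  ] [168. 160. 148.]
[300 161   7   3  14] [303.  162.2] [0.6002 0.0957 0.02  ] [120. 124. 123.]
[314 161   5   2  10] [316.  161.5] [0.6018 0.07   0.02  ] [116. 120. 120.]
stick [[195.4 159.7]]
spool [[232.4 156.4]]
tin [[270.7 157.9]]
bit [[307.8 159. ]]
```

```bash
python3 - <<'E'
from st import *
im=load('t12'); I=im['color'].astype(int); r,g,b=I[...,0],I[...,1],I[...,2]
def box(m,u0,u1,z,nm):
    k=np.zeros_like(m);k[136:190,u0:u1]=m[136:190,u0:u1]
    v,u=np.nonzero(k); U=(u.min()+u.max())/2;V=(v.min()+v.max())/2
    print(nm,len(u),u.min(),u.max(),v.min(),v.max(),p2w(im,[[U,V],[u.mean(),v.mean()]],z).round(4).tolist(), cv2.minAreaRect(np.c_[u,v].astype(np.float32))[2])
box(b-r>40,180,213,.017,'blue'); box((r+g+b>480),180,213,.017,'white')
box((r+g+b<170),216,250,.046,'spool')
box((r-b>25),254,288,.028,'tinrim'); box((g-r>30),254,288,.028,'tinlabel')
box((r-b>8),292,324,.015,'bit')
w=load('top0')
print(I[156:166,182:214,:].sum(2)[::3].tolist())
E
```

```text
blue 177 183 202 156 164 [[0.6043, 0.3132, 0.017], [0.6044, 0.3131, 0.017]] 90.0
white 316 180 212 136 189 [[0.5994, 0.3062, 0.017], [0.5752, 0.3033, 0.017]] 90.0
spool 349 221 246 145 172 [[0.6024, 0.2313, 0.046], [0.6007, 0.232, 0.046]] 90.0
tinrim 266 259 282 146 169 [[0.6078, 0.1599, 0.028], [0.6074, 0.1597, 0.028]] 90.0
tinlabel 182 263 278 150 164 [[0.6088, 0.1599, 0.028], [0.6087, 0.1594, 0.028]] 90.0
bit 502 292 323 136 189 [[0.6005, 0.0862, 0.015], [0.5861, 0.0867, 0.015]] 90.0
[[408, 368, 334, 319, 315, 316, 316, 314, 313, 313, 316, 319, 325, 327, 330, 333, 333, 326, 320, 323, 355, 413, 449, 452, 445, 451, 456, 449, 432, 426, 411, 356], [370, 321, 295, 293, 290, 286, 285, 283, 282, 282, 287, 298, 299, 295, 294, 301, 303, 300, 296, 291, 329, 443, 540, 566, 566, 568, 568, 522, 383, 396, 408, 356], [372, 321, 289, 283, 284, 283, 282, 287, 291, 287, 288, 285, 288, 293, 300, 302, 305, 307, 303, 296, 314, 400, 484, 507, 512, 512, 509, 471, 360, 400, 417, 367], [418, 390, 324, 286, 279, 278, 278, 277, 266, 240, 223, 225, 225, 224, 222, 222, 221, 224, 225, 231, 253, 315, 382, 396, 398, 397, 397, 398, 404, 420, 411, 361]]
```

Numeric check from the top camera: all four things lie within about 3 mm of their compartment centres in the reversed order (stick, spool, tin, bit), and the arm is clear.

```bash
python3 -c "
from cell import order
print(order.hand_in())"
```

```text
the job is handed in; nothing more can be done
None
```

The job is handed in: from the left, the empty rack now holds stick, spool, tin and bit, each within about 3 mm of its compartment's middle by the top camera; it took 21 s of robot time, but I viewed 16 pictures, two over the limit of 14.

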